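# Slide the evaporating dish under the funnel

## Task

Slide the white porcelain dish along the bench, keeping it flat on the bench all the way, to the retort stand that holds the orange funnel, and gently press it home so that it is left resting against both black rubber bumpers of that stand's foot, under the spout. Do not touch either stand, or the funnel or gauze they carry, with the robot, do not shove the dish hard against the bumpers, and leave everything else where it is.

Things in the scene. Friction and masses are not known exactly. Their poses are not given: they have to be found in the camera images.
- dish: Loose white porcelain dish, round with upright sides: outer diameter 120 mm, 45 mm high, walls 5 mm, open on top, about 0.35 kg. Origin: centre of its underside; z up.
- near_stand: The stand nearer the robot of two retort stands side by side on its right (-y), fixed. Origin: on the bench under its ring's centre, where the dish's centre is when the dish rests on both bumpers; x points to its rod, roughly world -y. Blue foot 120 mm wide (y), 20 high, from x +62 to +182 mm; rod 12 mm thick, 380 high, at x +130, bar and steel ring (96 mm across, 8 thick) at height 165.
- far_stand: The stand farther from the robot (greater x) of the two retort stands on its right, fixed. Origin: on the bench under its ring's centre, where the dish's centre is when the dish rests on both bumpers; x points to its rod, roughly world -y. Blue foot 120 mm wide (y), 20 high, from x +62 to +182 mm; rod 12 mm thick, 380 high, at x +130, bar and steel ring (96 mm across, 8 thick) at height 165.
- near_stand_bumpers (a point): Point midway between the tops of its two upright black rubber bumpers, each 20 mm across, 40 mm high, 40 mm to either side (along the stand's y), on the front edge of the foot; 57.5 mm (x) from the stand's origin.
- far_stand_bumpers (a point): Point midway between the tops of its two upright black rubber bumpers, each 20 mm across, 40 mm high, 40 mm to either side (along the stand's y), on the front edge of the foot; 57.5 mm (x) from the stand's origin.
- funnel: Orange funnel, fixed in the ring of one of the two stands, upright. Origin: centre of the spout's lower end, 75 mm above the bench, straight above that stand's origin. Spout 16 mm thick up to 125 mm above the bench, then a cone widening to 130 mm diameter at its rim, 200 mm above the bench.
- gauze: Dark square gauze, 120 x 120 x 3 mm with a pale round centre, fixed on the ring of the other stand. Origin: on the ring's axis, 75 mm above the bench; the sheet itself lies 170 mm above the bench.
- jar: Bystander: green glass jar with green cap, diameter 60, height 75 mm. Origin: centre of underside.
- jar_lid: Bystander: black round lid lying flat, diameter 66, height 16 mm. Origin: centre of underside.
- matchbox: Bystander: red matchbox 54 x 36 x 17 mm, Origin: centre of underside.
- wash_bottle: Bystander: white plastic bottle with blue cap, diameter 66, height 170 mm. Origin: centre of underside.
- watch_glass: Bystander: shallow blue dish, diameter 90, height 14 mm. Origin: centre of underside.
- spatula: Bystander: spatula 180 mm long lying flat. Origin: centre of underside.
There are look-alikes about, which are no part of the job. There is more than one size of the dish; the one meant has the size given above.

How it is judged (in metres and radians):
On the way:
1. the dish is pressed against the bumpers of the stand with the funnel, with at least 1 N, centred on its place within 8 mm (horizontal distance between dish and funnel below 0.008 m and (contact force between dish and near_stand above 1 N or contact force between dish and far_stand above 1 N)), for 0.1 s.
At the end, for the whole second after the job is handed in: The dish stands flat and at rest on the bench, its centre within 5 mm of the place where it touches both bumpers of the stand that holds the funnel (horizontal distance between dish and funnel below 0.005 m and height (world z) of dish below 0.004 m and angle between dish's own z axis and vertical below 0.05 rad and linear speed of dish below 0.01 m/s).
It fails at once if the dish lifted more than 12 mm off the bench or tipped more than 0.2 rad (height (world z) of dish above 0.012 m or angle between dish's own z axis and vertical above 0.2 rad).
It fails at once if the dish shoved against a stand with more than 25 N (contact force between dish and near_stand above 25 N or contact force between dish and far_stand above 25 N).
It fails at once if the robot touches a stand, the funnel or the gauze (more than 1 N) (contact force between any of the arm, the fingers and near_stand above 1 N or contact force between any of the arm, the fingers and far_stand above 1 N or contact force between any of the arm, the fingers and funnel above 1 N or contact force between any of the arm, the fingers and gauze above 1 N).
It fails at once if a bystander moved more than 20 mm (distance of any of jar, jar_lid, matchbox, wash_bottle, watch_glass, spatula from where it was at the start of the episode above 0.02 m).
It also fails if it takes over 46 s, if anything falls off the work surface, if the arm or the gripper's body presses on something with over 40 N, if the wrist force passes 120 N, or if a joint passes its speed limit or range.

## Robot

A 6-joint arm with a two-finger parallel gripper is mounted at the origin on the work surface. World frame = base frame: x ahead of the robot, y to its left, z up, the work surface at z = 0. Lengths are in m, angles in degrees, forces in N, time in s.
With the tool pointing down it reaches from about 0.35 to 0.875 m from the base axis. Payload 4.2 kg.
Tool frame: the origin (TCP) lies midway between the tips of the shut fingers; the grasp point (between the pads) lies 19 mm behind it; z points along the fingers, y is the line along which they close (so a half turn about z gives the same grasp; the last joint's range is limited). The gripper opens to 87 mm and grips with 3 to 60 N. Pads are 19 mm wide; open, the fingers measure 117 mm over their backs; the gripper's body (75 mm by 190 mm) begins 51 mm behind the grasp point.
Start: joints at [-55.256, 22.042, 0.453, 0, -68.411, -14.817], TCP at [0.213, -0.588, 0.197] pointing down, gripper open.
Joint ranges: [-179.83, 179.83], [-69.29, 118.12], [-61.27, 80.66], [-181.25, 117.63], [-171.15, -9.14], [-177.46, 177.46]. Speed limits (degrees/s): [159.86, 159.86, 180, 180, 180, 180].

## Interface

Orientations are given as a 3x3 rotation matrix whose columns are the frame's x, y, z axes.
In Python, from station import * gives the robot as it stands.
- The arm moves only by the tool move_arm, never from a script. Its argument "targets" is text: rows parted by semicolons, each of 4 numbers parted by spaces: the shift along the world's x, y, z in units of 25 mm (1.0 is 25 mm), then the turn about the world's z in units of 5 degrees (1.0 is 5 degrees). In form: tx ty tz spin; .... A call has 1 to 10 rows; each row shifts and turns the commanded pose from where the row before left it; what a row does not reach is not made up. A row lasts 1/12 s, in which the tool goes at most 41.7 mm and 7.16 degrees, less where a joint would pass 70% of its speed; a pose out of reach is approached as far as the arm can. A call is refused whole if a number of a shift passes 1 or a number of a turn 1, either way. A call with a gripper value outside its range is refused whole. "gripper" is the finger opening in mm, from 0 to 87, set as the call begins (left out, the last holds). The fingers move at their own pace and stop on an object; the grip force is fixed at half the most. Time passes only in rows, so rows that do not move let the fingers close. It gives the time, the measured TCP pose, the force, the opening and the grip force at its end, in the units of the state.
- sense(): the state, without advancing time (a new reading comes with each control period).
- capture(name): name is "scene" or "top" or "wrist"; returns a dict with "image" (384x512x3 uint8, blue, green, red), "fx", "fy", "cx", "cy" (pixels), "world_from_camera" (4x4, takes a point from camera to world coordinates); the wrist camera has in their place "hand_eye" (4x4, takes a point from camera to tool coordinates, whose origin is the TCP and whose axes are the flange's). Camera axes: x right, y up, looking along -z (the intrinsics and any distortion apply to the point x, -y, -z); pixel columns grow to the right and rows downward; lengths in m; the calibration is good to about 2 mm. The wrist camera is an equidistant fisheye: a pixel r from the principal point sees the ray r / f radians off the axis. A picture is of the moment at which its call begins: read the wrist's pose just before it. There is no depth.
- finish_job(): hands the job in; it is judged then, once.
The state is a dict: "time_s": time; "joints": joint angles; "joint_velocities": joint speeds; "effort": joint torques, N m; "tcp_pos": TCP position; "ee_rot": TCP orientation; "wrist_force": force on the tool from outside, world axes, zero at the start; "moment": the same for the moment, N m; "gripper_width": opening from 0.0 (shut) to 1.0 (fully open); "gripper_force": force on a finger pad.
Only numpy, scipy, OpenCV 4.12 (cv2) and the standard library are available. Lean on these libraries where they do the work, as an engineer would, in place of code of your own. Each camera call takes 0.05 s, during which the arm holds its last target. There are 200 camera calls.

## Working session

There is one attempt and no reset: what is moved stays moved. The work goes in short steps, Python scripts to look and compute and a tool call to move; the robot and the scene stay as the last step left them, time stands still between calls to the robot, and variables do not carry over. Pictures are saved under pics/ and viewed, at most 10 in all, crops included, and the job is handed in when it is done.

Besides the shell and the picture viewer there is one more tool, called after "Request:" as name(argument=value, ...), one argument or row to a line, values as JSON. move_arm: Moves the arm, as the interface text tells. Its arguments: {"type":"object","properties":{"targets":{"type":"string"},"gripper":{"type":"number"}},"required":["targets"]}

```bash
mkdir -p pics
python3 - <<'E'
from station import *
import cv2,pickle
s=sense();print(s['time_s'],s['tcp_pos'],s['ee_rot'])
d={}
for n in('scene','top','wrist'):
    c=capture(n);d[n]=c;cv2.imwrite(f'pics/{n}0.png',c['image'])
    print(n,c['fx'],c['fy'],c['cx'],c['cy'],[ (k,c[k]) for k in c if k not in('image','fx','fy','cx','cy')])
pickle.dump((s,d),open('d0.pkl','wb'))
E
```

```text
0.0 [ 0.21281778 -0.5869321   0.19564221] [[-9.40188112e-01 -3.40654722e-01 -8.21447663e-04]
 [-3.40655706e-01  9.40185823e-01  2.07572864e-03]
 [ 6.52066841e-05  2.23140622e-03 -9.99997508e-01]]
scene 348.37514549670226 348.37514549670226 255.6087666450039 195.79663080622885 [('world_from_camera', array([[ 0.70467369, -0.57596886,  0.41436079,  1.00139707],
       [ 0.70941245,  0.5826286 , -0.39658278, -0.42509955],
       [-0.01299912,  0.57341415,  0.81916252,  0.92521133],
       [ 0.        ,  0.        ,  0.        ,  1.        ]]))]
top 376.7569963230402 376.7569963230402 250.6385330997625 186.5503198084529 [('world_from_camera', array([[ 2.30172619e-02,  9.95665328e-01, -9.01152559e-02,
         4.24099322e-01],
       [-9.99624619e-01,  2.42608774e-02,  1.27291754e-02,
         2.89055434e-05],
       [ 1.48602738e-02,  8.97884376e-02,  9.95849993e-01,
         1.37844655e+00],
       [ 0.00000000e+00,  0.00000000e+00,  0.00000000e+00,
         1.00000000e+00]]))]
wrist 297.3186396354542 297.3186396354542 254.65081062990834 190.03104039694583 [('hand_eye', array([[ 1.35978805e-04,  9.55456076e-01,  2.95133306e-01,
         8.11581345e-02],
       [ 9.99999652e-01, -3.72854443e-04,  7.46331508e-04,
        -7.20821654e-04],
       [ 8.23128739e-04,  2.95133102e-01, -9.55455794e-01,
        -1.87413964e-01],
       [ 0.00000000e+00,  0.00000000e+00,  0.00000000e+00,
         1.00000000e+00]]))]
```

View pics/scene0.png

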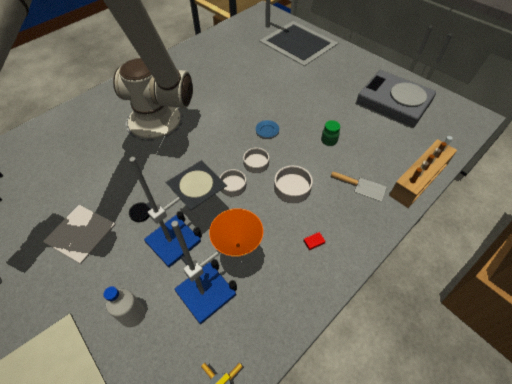

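View pics/top0.png

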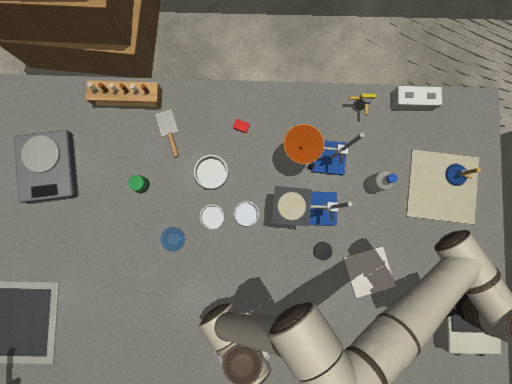

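The scene view shows the big dish at (293,181), with two smaller ones at (257,159) and (233,180). The orange funnel at (236,232) is on the far stand. In the top view the dish is at (211,172), the funnel at (303,145), and the gauze stand below it at (292,206). The far foot is at about (329,157).

```bash
cat > h.py <<'E'
import numpy as np,cv2
def ray(c,u,v,W=None):
    M=c['world_from_camera'] if W is None else W
    d=M[:3,:3]@np.array([(u-c['cx'])/c['fx'],-(v-c['cy'])/c['fy'],-1.]);return M[:3,3],d
def onz(c,u,v,z):
    o,d=ray(c,u,v);return (o+d*(z-o[2])/d[2])[:2]
def proj(c,p):
    M=c['world_from_camera'];q=M[:3,:3].T@(np.asarray(p,float)-M[:3,3])
    return c['cx']+c['fx']*q[0]/-q[2],c['cy']-c['fy']*q[1]/-q[2]
def mask(im,name):
    h=cv2.cvtColor(im,cv2.COLOR_BGR2HSV);H,S,V=[h[...,i].astype(int) for i in range(3)]
    return {'white':(S<45)&(V>150),'orange':(H>5)&(H<16)&(S>190)&(V>110),'blue':(H>105)&(H<125)&(S>170)&(V>60),'black':(V<35)}[name].astype(np.uint8)
def blobs(c,name,z,amin=60,roi=None):
    m=mask(c['image'],name)
    if roi is not None:
        k=np.zeros_like(m);k[roi[1]:roi[3],roi[0]:roi[2]]=1;m=m*k
    out=[]
    for q in cv2.findContours(m,cv2.RETR_EXTERNAL,cv2.CHAIN_APPROX_NONE)[0]:
        if cv2.contourArea(q)<amin:continue
        P=np.array([onz(c,u,v,z) for u,v in q[:,0].astype(float)])
        A=np.c_[2*P,np.ones(len(P))];s=np.linalg.lstsq(A,(P**2).sum(1),rcond=None)[0]
        out.append((q[:,0].mean(0).round(0),s[:2].round(4),round(float(np.sqrt(s[2]+s[:2]@s[:2])),4),P))
    return out
E
python3 - <<'E'
import pickle,cv2,numpy as np
from h import *
s,d=pickle.load(open('d0.pkl','rb'))
for n,roi in(('top',(170,120,270,240)),('scene',(210,140,330,210))):
    print(n);[print(' dish',*b[:3]) for b in blobs(d[n],'white',.045,60,roi)]
    [print(' funnel',*b[:3]) for b in blobs(d[n],'orange',.2)]
    for b in blobs(d[n],'blue',.02,150): print(' foot',b[0],cv2.minAreaRect((b[3]*1000).astype(np.float32)))
t=cv2.resize(d['top']['image'][110:240,180:390],None,fx=3.5,fy=3.5,interpolation=cv2.INTER_CUBIC)
sc=cv2.resize(d['scene']['image'][140:330,120:320],None,fx=2,fy=2,interpolation=cv2.INTER_CUBIC)
w=d['wrist']['image'][:,100:]
h=np.zeros((600,800,3),np.uint8);a=cv2.resize(t,(400,248));h[:248,:400]=a;h[:380,400:800]=sc;w2=cv2.resize(w,(376,350));h[250:600,:376]=w2
cv2.imwrite('pics/c0.png',h)
E
```

```text
top
 dish [211. 216.] [0.4369 0.1182] 0.0422
 dish [246. 213.] [ 0.4504 -0.0035] 0.0428
 dish [210. 171.] [0.5972 0.1274] 0.0593
 dish [173. 126.] [0.7561 0.2674] 0.0182
 funnel [303. 144.] [ 0.6719 -0.1796] 0.0601
 foot [323. 198.] ((511.8573303222656, -282.08099365234375), (36.258575439453125, 84.05342864990234), 1.3811328411102295)
 foot [327. 166.] ((632.594970703125, -298.0643310546875), (113.0467758178711, 55.587310791015625), 85.48435974121094)
scene
 dish [236. 181.] [ 0.4691 -0.0059] 0.0336
 dish [293. 180.] [0.596 0.13 ] 0.0598
 dish [256. 156.] [0.4438 0.1135] 0.039
 funnel [236. 232.] [ 0.6733 -0.1788] 0.0626
 foot [204. 291.] ((666.5158081054688, -300.5245361328125), (117.44255065917969, 118.92529296875), 85.97494506835938)
 foot [165. 245.] ((479.4713134765625, -291.46392822265625), (71.6921157836914, 117.9011001586914), 89.96569061279297)
 foot [181. 230.] ((479.0949401855469, -234.1044921875), (117.9722671508789, 50.93709182739258), 1.0571184158325195)
```

View pics/c0.png

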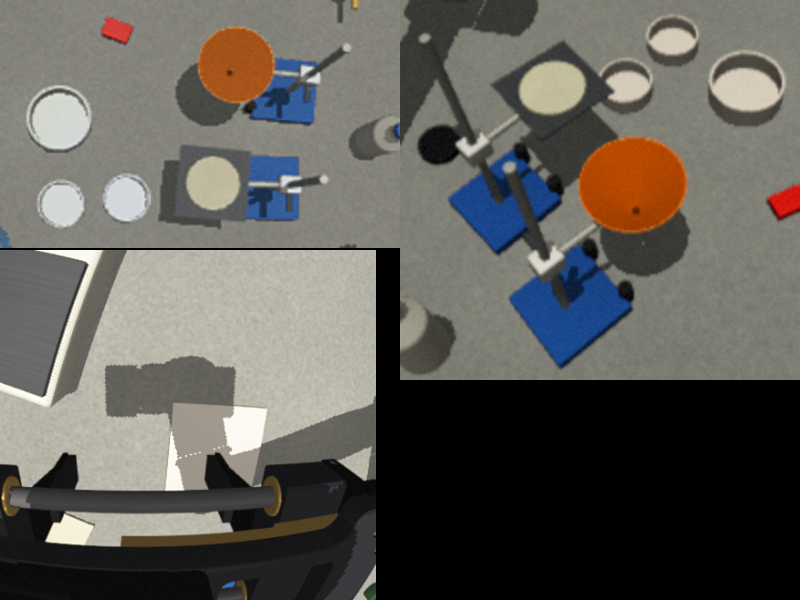

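Composite view: the gripper is a wide rail type, with its body extending past the fingers along the closing axis. The big dish has r≈60 mm at (0.597, 0.128) and the target is ≈(0.673, -0.179), with the stand's axis about 3–4° off -y. I'll drag the dish by its rear wall, then push the last stretch with the back of an open finger, if the hand is low enough to fit under the cone.

Request:
move_arm(
  targets="0.15 0.95 0.42 -0.46;0.15 0.95 0.42 -0.46;0.15 0.95 0.42 -0.46;0.15 0.95 0.42 -0.46;0.15 0.95 0.42 -0.46;0.15 0.95 0.42 -0.46;0.15 0.95 0.42 -0.46;0.15 0.95 0.42 -0.46;0.15 0.95 0.42 -0.46;0.15 0.95 0.42 -0.46",
  gripper=87,
)

```text
time_s: 0.98
tcp_pos: [0.2503, -0.3487, 0.302]
ee_rot: [[-0.998, 0.056, -0.0], [0.056, 0.998, 0.0], [0.0, 0.0, -1.0]]
wrist_force: [1.2, -0.4, 0.2]
gripper_width: 1.001
gripper_force: 0.0
```

Request:
move_arm(
  targets="0.4 0.95 0 0;0.4 0.95 0 0;0.4 0.95 0 0;0.4 0.95 0 0;0.4 0.95 0 0;0.4 0.95 0 0;0.4 0.95 0 0;0.4 0.95 0 0;0.4 0.95 0 0;0.4 0.95 0 0",
)

```text
time_s: 1.82
tcp_pos: [0.3505, -0.1113, 0.3017]
ee_rot: [[-0.999, 0.053, 0.0], [0.053, 0.999, 0.0], [-0.0, 0.0, -1.0]]
wrist_force: [0.1, 0.9, -0.2]
gripper_width: 1.006
gripper_force: 0.0
```

Request:
move_arm(
  targets="0.8 0.95 -0.2 0;0.8 0.95 -0.2 0;0.8 0.95 -0.2 0;0.8 0.95 -0.2 0;0.8 0.95 -0.2 0;0.8 0.95 -0.2 0;0.8 0.95 -0.2 0;0.8 0.95 -0.2 0;0.8 0.95 -0.2 0;0.8 0.95 -0.2 0",
)

```text
time_s: 2.65
tcp_pos: [0.5511, 0.1262, 0.2511]
ee_rot: [[-0.999, 0.053, -0.001], [0.053, 0.999, -0.0], [0.001, -0.0, -1.0]]
wrist_force: [-0.1, 0.0, -0.4]
gripper_width: 1.0
gripper_force: 0.0
```

Request:
move_arm(
  targets="0.5 0.6 -0.5 0;0.5 0.6 -0.5 0;0.5 0.6 -0.5 0;0.5 0.6 -0.5 0;0 0 0 0;0 0 0 0",
)

```text
time_s: 3.15
tcp_pos: [0.6001, 0.1852, 0.1998]
ee_rot: [[-0.999, 0.053, -0.003], [0.053, 0.999, -0.002], [0.003, -0.002, -1.0]]
wrist_force: [-0.8, -0.1, 0.4]
gripper_width: 0.998
gripper_force: 0.0
```

Run:
```python
from station import *
import cv2,pickle
from h import *
s=sense();print(s['time_s'],s['tcp_pos'],s['ee_rot'].round(3),s['gripper_width'])
d={n:capture(n) for n in('scene','top')};pickle.dump((s,d),open('d1.pkl','wb'))
[print(b[:3]) for b in blobs(d['scene'],'white',.045,60,(210,140,330,210))]
for h in(0,.07,.14):print(h,[np.round(proj(d['scene'],s['tcp_pos']+np.array([0,y,h])),0) for y in(-.095,0,.095)])
u,v=proj(d['scene'],s['tcp_pos']);u,v=int(u),int(v)
im=d['scene']['image'][max(0,v-150):v+60,max(0,u-110):u+110]
print(u-110,v-150)
cv2.imwrite('pics/s1.png',cv2.resize(im,None,fx=2.8,fy=2.8,interpolation=cv2.INTER_CUBIC))
```

```text
3.15 [0.60006488 0.18518546 0.19976477] [[-0.999  0.053 -0.003]
 [ 0.053  0.999 -0.002]
 [ 0.003 -0.002 -1.   ]] 0.997750229812031
(array([293., 184.]), array([0.5957, 0.1293]), 0.0539)
(array([236., 178.]), array([ 0.4612, -0.0031]), 0.0368)
(array([256., 155.]), array([0.4434, 0.1142]), 0.0395)
0 [array([289., 154.]), array([311., 136.]), array([332., 120.])]
0.07 [array([291., 136.]), array([314., 118.]), array([336., 101.])]
0.14 [array([293., 116.]), array([318.,  97.]), array([340.,  80.])]
201 -14
```

View pics/s1.png

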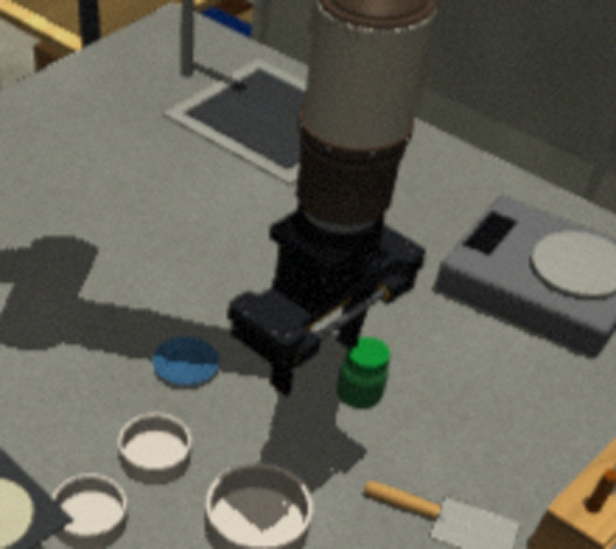

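The crop shows low end blocks on the rail at about (232–320, 295–360), with a taller central body and the wrist above them. I need a closer look to know how tall the ends are, so I'll raise the hand towards the scene camera.

Request:
move_arm(
  targets="0.4 -0.95 0.98 -0.75;0.4 -0.95 0.98 -0.75;0.4 -0.95 0.98 -0.75;0.4 -0.95 0.98 -0.75;0.4 -0.95 0.98 -0.75;0.4 -0.95 0.98 -0.75;0.4 -0.95 0.98 -0.75;0.4 -0.95 0.98 -0.75;0.4 -0.95 0.98 -0.75;0.4 -0.95 0.98 -0.75",
)

```text
time_s: 4.08
tcp_pos: [0.6993, -0.0546, 0.4503]
ee_rot: [[-0.757, 0.653, 0.003], [0.653, 0.757, 0.0], [-0.002, 0.002, -1.0]]
wrist_force: [1.0, 0.6, 0.7]
gripper_width: 0.998
gripper_force: 0.0
```

Request:
move_arm(
  targets="0 -0.95 0.98 -0.75;0 -0.95 0.98 -0.75;0 0 0 0;0 0 0 0",
)

```text
time_s: 4.42
tcp_pos: [0.7002, -0.102, 0.4982]
ee_rot: [[-0.666, 0.746, 0.005], [0.746, 0.666, 0.0], [-0.003, 0.004, -1.0]]
wrist_force: [0.5, 0.0, -0.6]
gripper_width: 1.002
gripper_force: 0.0
```

Run:
```python
from station import *
import cv2,pickle
from h import *
s=sense();R=s['ee_rot'];T=s['tcp_pos'];print(s['time_s'],T,R.round(3))
c=capture('scene');pickle.dump((s,c),open('d2.pkl','wb'))
P=lambda x,y,h:np.array(proj(c,T+R@np.array([x,y,-h])))
u,v=P(0,0,.1).astype(int);u0,v0=max(0,u-100),max(0,v-90);print(u0,v0)
f=4
im=cv2.resize(c['image'][v0:v0+150,u0:u0+200],None,fx=f,fy=f,interpolation=cv2.INTER_CUBIC)
for x in(-.0375,.0375):
  for y in(-.095,.095):
    pts=[(x,y,h) for h in(.07,.10,.13,.16,.20)]
    for p in pts:
      q=((P(*p)-[u0,v0])*f+f/2-.5).astype(int);cv2.circle(im,tuple(map(int,q)),3,(0,255,0) if x>0 else (0,0,255),-1)
for y in(-.0585,.0585):
  q=((P(0,y,0)-[u0,v0])*f).astype(int);cv2.circle(im,tuple(map(int,q)),3,(255,255,0),-1)
cv2.imwrite('pics/s2.png',im)
```

```text
4.4167 [ 0.7002395  -0.10201744  0.49818705] [[-0.666  0.746  0.005]
 [ 0.746  0.666  0.   ]
 [-0.003  0.004 -1.   ]]
169 0
```

View pics/s2.png

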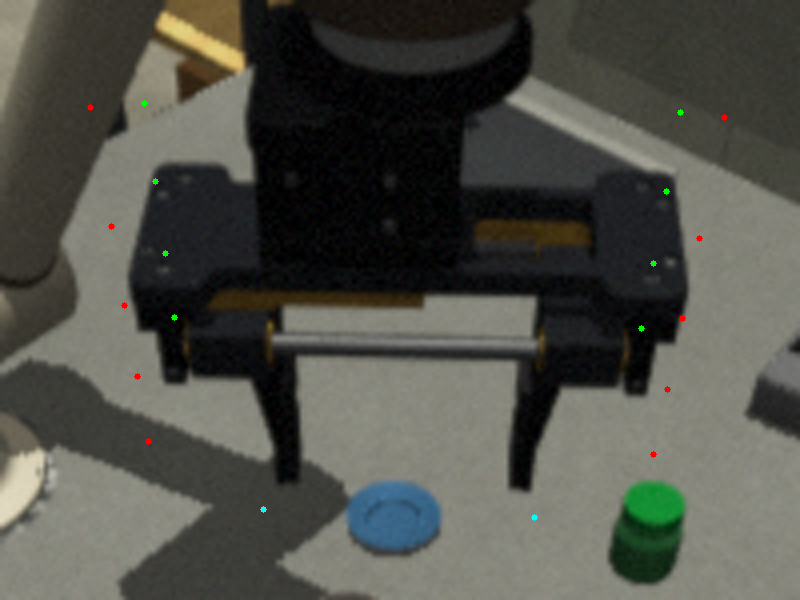

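The close-up gives these heights above the TCP: the end plates run from about 120 to 140 mm and the tower (|y|<38 mm) goes up to about 194 mm. So the back of a fully open finger, pushing along the tool's y axis, can get the plate end under the cone. The visible fingertips also sit roughly 12–19 mm above the nominal TCP, so I'll check that by touching down on the bench later. Next I'll go back and grip the rear wall.

Request:
move_arm(
  targets="-0.34 0.96 -0.8 0.75;-0.34 0.96 -0.8 0.75;-0.34 0.96 -0.8 0.75;-0.34 0.96 -0.8 0.75;-0.34 0.96 -0.8 0.75;-0.34 0.96 -0.8 0.75;-0.34 0.96 -0.8 0.75;-0.34 0.96 -0.8 0.75;-0.34 0.96 -0.8 0.75;-0.34 0.96 -0.8 0.75",
)

```text
time_s: 5.3
tcp_pos: [0.6124, 0.1413, 0.2938]
ee_rot: [[-0.984, 0.178, -0.002], [0.178, 0.984, -0.0], [0.002, -0.001, -1.0]]
wrist_force: [0.5, 0.4, 0.1]
gripper_width: 1.005
gripper_force: 0.0
```

Request:
move_arm(
  targets="-0.3 0.95 -0.9 0.75;-0.3 0.95 -0.9 0.75;0 0 -1 0;0 0 -1 0;0 0 -1 0;0 0 -1 0;0 0 -1 0;0 0 -1 0;0 0 -1 0;0 0 -1 0",
)

```text
time_s: 6.13
tcp_pos: [0.5977, 0.1873, 0.0491]
ee_rot: [[-0.999, 0.052, -0.002], [0.052, 0.999, -0.001], [0.002, -0.001, -1.0]]
wrist_force: [-0.0, 0.4, 0.5]
gripper_width: 0.999
gripper_force: 0.0
```

Request:
move_arm(
  targets="0 0 0 0;0 0 0 0",
)

```text
time_s: 6.3
tcp_pos: [0.598, 0.1868, 0.0494]
ee_rot: [[-0.999, 0.052, -0.004], [0.052, 0.999, -0.003], [0.004, -0.003, -1.0]]
wrist_force: [0.5, 0.5, 1.2]
gripper_width: 0.999
gripper_force: 0.0
```

Request:
move_arm(
  targets="0 0 -0.65 0;0 0 -0.65 0;0 0 0 0",
)

```text
time_s: 6.55
tcp_pos: [0.5988, 0.1872, 0.0175]
ee_rot: [[-0.999, 0.053, -0.003], [0.053, 0.999, -0.001], [0.003, -0.001, -1.0]]
wrist_force: [-0.1, -0.9, -0.9]
gripper_width: 0.996
gripper_force: 0.0
```

Request:
move_arm(
  targets="0 0 0 0;0 0 0 0;0 0 0 0;0 0 0 0;0 0 0 0;0 0 0 0;0 0 0 0;0 0 0 0",
  gripper=0,
)

```text
time_s: 7.22
tcp_pos: [0.6006, 0.1874, 0.0183]
ee_rot: [[-0.999, 0.054, 0.0], [0.054, 0.999, -0.0], [-0.0, 0.0, -1.0]]
wrist_force: [0.6, -0.1, 0.2]
gripper_width: 0.477
gripper_force: 0.0
```

Request:
move_arm(
  targets="0 0 0 0;0 0 0 0;0 0 0 0;0 0 0 0;0 0 0 0;0 0 0 0;0 0 0 0;0 0 0 0;0 0 0 0",
)

```text
time_s: 7.97
tcp_pos: [0.6019, 0.1884, 0.0196]
ee_rot: [[-0.999, 0.053, 0.003], [0.053, 0.999, 0.002], [-0.003, 0.002, -1.0]]
wrist_force: [-1.3, 1.0, 6.2]
gripper_width: 0.003
gripper_force: 2.9
```

Run:
```python
from station import *
import cv2,pickle
from h import *
s=sense();T=s['tcp_pos'];print(s['time_s'],T,s['wrist_force'],s['gripper_width'],s['gripper_force'])
d={n:capture(n) for n in('scene','top')}
for n,r in(('top',(170,120,260,220)),('scene',(260,150,340,220))):[print(n,b[:3]) for b in blobs(d[n],'white',.045,60,r)]
u,v=proj(d['scene'],T);print(u,v)
a=cv2.resize(d['scene']['image'][90:220,230:350],(480,520),interpolation=cv2.INTER_CUBIC)
u,v=proj(d['scene'],T);cv2.circle(a,(int((u-230)*4),int((v-90)*4)),3,(255,255,0),-1)
b=cv2.resize(d['top']['image'][120:220,170:250],(320,400),interpolation=cv2.INTER_CUBIC)
o=np.zeros((520,800,3),np.uint8);o[:,:480]=a;o[:400,480:]=b
cv2.imwrite('pics/s3.png',o)
```

```text
7.9667 [0.60191209 0.1883919  0.01964967] [-1.34187939  0.99500072  6.22572535] 0.0032831140191171572 2.8844848168867854
top (array([211., 213.]), array([0.4472, 0.1193]), 0.0355)
top (array([246., 211.]), array([ 0.4569, -0.0034]), 0.0388)
top (array([218., 175.]), array([0.5926, 0.1204]), 0.0483)
top (array([173., 126.]), array([0.7561, 0.2674]), 0.0182)
scene (array([290., 184.]), array([0.5989, 0.1276]), 0.0528)
305.71188249491877 175.12764591168963
```

View pics/s3.png

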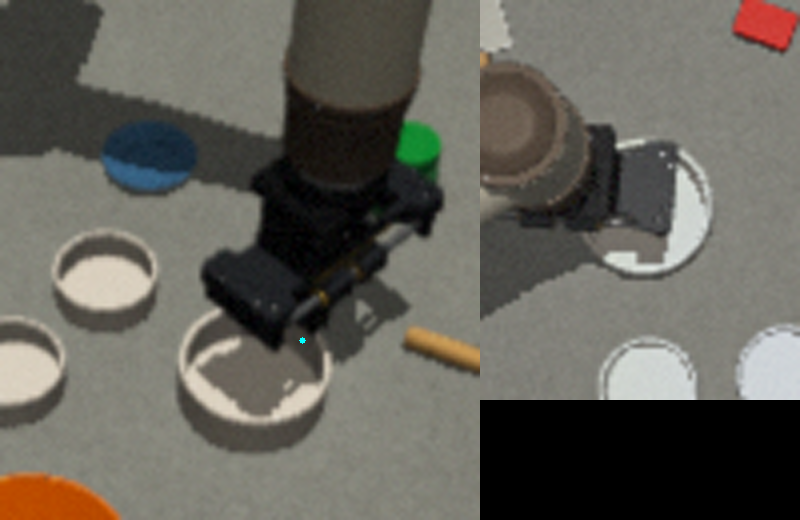

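The scene crop shows the shut fingers sitting at the rear rim of the dish, around (300,330), and not around the wall. They probably closed on top of the rim, so the real tips are well above the nominal TCP. I'll lift, step clear of the dish, and probe the bench with the gripper open.

Request:
move_arm(
  targets="0 0 1 0;0 0 1 0;0 0 0.5 0;-0.4 0.65 0 0;-0.4 0.65 0 0;-0.4 0.65 0 0;-0.4 0.65 0 0;0 0 0 0;0 0 0 0;0 0 0 0",
  gripper=0,
)

```text
time_s: 8.9
tcp_pos: [0.5604, 0.252, 0.0804]
ee_rot: [[-0.999, 0.054, -0.001], [0.054, 0.999, -0.001], [0.001, -0.001, -1.0]]
wrist_force: [-0.6, -0.4, -0.1]
gripper_width: 0.009
gripper_force: 0.0
```

Request:
move_arm(
  targets="0 0 -1 0;0 0 -0.8 0;0 0 0 0;0 0 0 0;0 0 0 0;0 0 0 0;0 0 0 0;0 0 0 0;0 0 0 0;0 0 0 0",
  gripper=87,
)

```text
time_s: 9.73
tcp_pos: [0.5607, 0.2526, 0.0362]
ee_rot: [[-0.999, 0.054, 0.001], [0.054, 0.999, 0.0], [-0.001, 0.0, -1.0]]
wrist_force: [-0.7, -0.3, -0.7]
gripper_width: 0.685
gripper_force: 0.0
```

Run:
```python
from station import *
from h import *
for n,r in(('top',(170,120,260,200)),('scene',(260,150,340,220))):
  c=capture(n);[print(n,b[:3]) for b in blobs(c,'white',.045,60,r)]
```

```text
top (array([212., 167.]), array([0.5967, 0.1252]), 0.055)
top (array([173., 126.]), array([0.7561, 0.2674]), 0.0182)
scene (array([293., 179.]), array([0.5985, 0.1271]), 0.0546)
```

Request:
move_arm(
  targets="0 0 -0.4 0;0 0 -0.4 0;0 0 -0.2 0;0 0 0 0;0 0 0 0;0 0 0 0",
)

```text
time_s: 10.33
tcp_pos: [0.5607, 0.2525, 0.0106]
ee_rot: [[-0.999, 0.053, 0.0], [0.053, 0.999, -0.0], [-0.0, -0.0, -1.0]]
wrist_force: [0.0, -0.7, 0.8]
gripper_width: 0.995
gripper_force: 0.0
```

Request:
move_arm(
  targets="0 0 -0.2 0;0 0 0 0;0 0 0 0",
)

```text
time_s: 10.58
tcp_pos: [0.5604, 0.2524, 0.0056]
ee_rot: [[-0.999, 0.054, -0.0], [0.054, 0.999, -0.0], [0.0, -0.0, -1.0]]
wrist_force: [0.2, -1.4, 0.5]
gripper_width: 1.0
gripper_force: 0.0
```

Request:
move_arm(
  targets="0 0 -0.1 0;0 0 0 0;0 0 0 0",
)

```text
time_s: 10.83
tcp_pos: [0.5605, 0.2524, 0.0032]
ee_rot: [[-0.999, 0.054, -0.0], [0.054, 0.999, -0.0], [0.0, -0.0, -1.0]]
wrist_force: [0.6, -0.5, 0.1]
gripper_width: 0.999
gripper_force: 0.0
```

Request:
move_arm(
  targets="0 0 -0.16 0;0 0 0 0;0 0 0 0",
)

```text
time_s: 11.08
tcp_pos: [0.5603, 0.2523, -0.0011]
ee_rot: [[-0.999, 0.054, -0.001], [0.054, 0.999, -0.0], [0.001, -0.0, -1.0]]
wrist_force: [-0.2, -0.3, -0.1]
gripper_width: 1.0
gripper_force: 0.0
```

Request:
move_arm(
  targets="0 0 -0.12 0;0 0 0 0;0 0 0 0",
)

```text
time_s: 11.33
tcp_pos: [0.5604, 0.2523, -0.004]
ee_rot: [[-0.999, 0.054, -0.0], [0.054, 0.999, -0.0], [0.0, -0.0, -1.0]]
wrist_force: [0.1, 0.1, 0.1]
gripper_width: 0.996
gripper_force: 0.0
```

Request:
move_arm(
  targets="0 0 -0.12 0;0 0 0 0;0 0 0 0",
)

```text
time_s: 11.58
tcp_pos: [0.5604, 0.2523, -0.007]
ee_rot: [[-0.999, 0.054, -0.0], [0.054, 0.999, -0.0], [0.0, -0.0, -1.0]]
wrist_force: [0.7, 1.0, -0.3]
gripper_width: 1.001
gripper_force: 0.0
```

No bench contact even at TCP z = -7 mm, so with the gripper open the tips sit higher than nominal. Running the hand lower also gives it more room under the cone. Next I'll locate the matchbox and gauze to plan the push.

Run:
```python
import pickle
from h import *
s,d=pickle.load(open('d0.pkl','rb'))
for n in('top','scene'):
    c=d[n];h=cv2.cvtColor(c['image'],cv2.COLOR_BGR2HSV);H,S,V=[h[...,i].astype(int) for i in range(3)]
    m=(((H<4)|(H>176))&(S>200)&(V>120)).astype(np.uint8)
    for q in cv2.findContours(m,0,1)[0]:
        if cv2.contourArea(q)>40:print(n,'red',np.round([onz(c,*p,.017) for p in cv2.boxPoints(cv2.minAreaRect(q))],3).tolist())
    m=((H>15)&(H<40)&(S>30)&(S<120)&(V>150)).astype(np.uint8);r=(270,185,320,230) if n=='top' else(170,160,225,205)
    k=np.zeros_like(m);k[r[1]:r[3],r[0]:r[2]]=1
    u,v=cv2.moments(m*k,True)['m10']/cv2.moments(m*k,True)['m00'],cv2.moments(m*k,True)['m01']/cv2.moments(m*k,True)['m00']
    print(n,'gauze centre',u,v,onz(c,u,v,.173))
# far bumpers in the scene view: dark blobs next to the far foot
c=d['scene']; m=(c['image'].max(2)<28).astype(np.uint8)
for q in cv2.findContours(m,0,1)[0]:
    x,y,w,hh=cv2.boundingRect(q)
    if 140<x<250 and 205<y<300 and cv2.contourArea(q)>8:print('dark',x,y,w,hh)
for ang in(-3.4,-2,-5):
    a=np.array([np.sin(np.radians(ang)),-np.cos(np.radians(ang))]);o=np.array([.673,-.179]);p=np.array([-a[1],a[0]])
    print(ang,[np.round(proj(c,[*(o+57.5e-3*a+k*.04*p),.04]),1) for k in(-1,1)],[np.round(proj(c,[*(o+57.5e-3*a+k*.04*p),.02]),1) for k in(-1,1)])
```

```text
top gauze centre 291.35478547854785 205.56765676567656 [ 0.47520666 -0.1471959 ]
scene red [[0.75, 0.007], [0.769, 0.059], [0.8, 0.041], [0.781, -0.01]]
scene gauze centre 196.06784660766962 183.23893805309734 [ 0.47657924 -0.14515826]
dark 230 281 6 9
dark 212 261 6 9
dark 195 228 6 9
dark 178 213 7 8
-3.4 [array([213.7, 262.3]), array([232.1, 283.2])] [array([214.5, 265.2]), array([232.6, 286. ])]
-2 [array([213.7, 262.8]), array([232.8, 283.4])] [array([214.5, 265.8]), array([233.3, 286.1])]
-5 [array([213.7, 261.6]), array([231.4, 283.1])] [array([214.5, 264.6]), array([231.9, 285.8])]
```

The bumpers seen at (215,265) and (233,285) match a target of (0.673, -0.179) with a 3.4° axis. The gauze is at (0.476, -0.146) and the matchbox at (0.775, 0.024). Stage 1 is a finger-back push from the dish towards (0.678, -0.09).

Request:
move_arm(
  targets="-0.07 -0.02 0 0.94;-0.07 -0.02 0 0.94;-0.07 -0.03 0 0.94;-0.07 -0.03 0 0.94;-0.07 -0.03 0 0.94;0 0 0 0",
)

```text
time_s: 12.08
tcp_pos: [0.5515, 0.2491, -0.0067]
ee_rot: [[-0.937, -0.35, -0.0], [-0.35, 0.937, -0.0], [0.0, -0.0, -1.0]]
wrist_force: [-0.1, -0.1, 0.2]
gripper_width: 1.004
gripper_force: 0.0
```

Request:
move_arm(
  targets="0.12 -0.32 0 0;0.12 -0.32 0 0;0.12 -0.32 0 0;0.12 -0.32 0 0;0.12 -0.32 0 0;0.12 -0.32 0 0;0.12 -0.32 0 0;0.12 -0.32 0 0;0 0 0 0;0 0 0 0",
)

```text
time_s: 12.92
tcp_pos: [0.5758, 0.1841, -0.0069]
ee_rot: [[-0.938, -0.348, -0.001], [-0.348, 0.938, -0.001], [0.001, -0.0, -1.0]]
wrist_force: [-0.2, 0.3, -0.2]
gripper_width: 1.002
gripper_force: 0.0
```

```bash
cat > look.py <<'E'
from station import *
from h import *
import sys
s=sense();T=s['tcp_pos'];R=s['ee_rot'];print(round(s['time_s'],2),T.round(4),'yaw',R[:2,1].round(3),s['wrist_force'].round(1))
u0,v0,u1,v1=map(int,sys.argv[1:5])
for n in('scene','top'):
    c=capture(n);cv2.imwrite(f'pics/l_{n}_{int(s["time_s"]*100)}.png',c['image'])
    r=(u0,v0,u1,v1) if n=='scene' else (190,120,310,205)
    for b in blobs(c,'white',.045,60,r):
        D=b[1];w=R[:2].T@np.r_[D-T[:2]] if 0 else R[:2,:2].T@(D-T[:2]);print(n,*b[:3],'tool xy',w.round(4))
        P=b[3]; # fit fixed radius 60 on hull extremes nearer stand
        from scipy.optimize import least_squares
        f=least_squares(lambda q:np.hypot(*(P-q).T)-.06,D,loss='soft_l1',f_scale=.001).x;print('   r60 fit',f.round(4))
E
python3 look.py 215 150 330 235
```

```text
12.92 [ 0.5758  0.1841 -0.0069] yaw [-0.348  0.938] [-0.2  0.3 -0.2]
scene [286. 194.] [0.618  0.0724] 0.0534 tool xy [-0.0007 -0.1194]
   r60 fit [0.6164 0.0758]
scene [236. 180.] [ 0.4668 -0.0043] 0.0346 tool xy [ 0.1677 -0.1388]
   r60 fit [ 0.428  -0.0136]
scene [256. 158.] [0.4455 0.1117] 0.038 tool xy [ 0.1473 -0.0226]
   r60 fit [0.4767 0.0794]
top [291. 199.] [ 0.498 -0.162] 0.0339 tool xy [ 0.1933 -0.2975]
   r60 fit [ 0.4586 -0.1634]
top [230. 162.] [0.6185 0.0681] 0.0512 tool xy [ 0.0003 -0.1236]
   r60 fit [0.6152 0.0753]
```

Request:
move_arm(
  targets="0.15 -0.4 0 0;0.15 -0.4 0 0;0.15 -0.4 0 0;0.15 -0.4 0 0;0.15 -0.4 0 0;0.15 -0.4 0 0;0.15 -0.4 0 0;0.15 -0.4 0 0",
)

```text
time_s: 13.68
tcp_pos: [0.6061, 0.104, -0.0068]
ee_rot: [[-0.937, -0.349, -0.0], [-0.349, 0.937, -0.0], [0.0, 0.0, -1.0]]
wrist_force: [-0.4, 1.5, 0.6]
gripper_width: 0.999
gripper_force: 0.9
```

Request:
move_arm(
  targets="0.15 -0.4 0 0;0.15 -0.4 0 0;0.15 -0.4 0 0;0.15 -0.4 0 0;0.15 -0.4 0 0;0.15 -0.4 0 0;0.12 -0.32 0 0;0 0 0 0;0 0 0 0",
)

```text
time_s: 14.43
tcp_pos: [0.6314, 0.0364, -0.0069]
ee_rot: [[-0.937, -0.348, -0.0], [-0.348, 0.937, -0.0], [0.0, -0.0, -1.0]]
wrist_force: [-0.4, -0.2, 0.6]
gripper_width: 1.003
gripper_force: 0.0
```

```bash
python3 look.py 215 190 300 260
```

```text
14.43 [ 0.6314  0.0364 -0.0069] yaw [-0.348  0.937] [-0.4 -0.2  0.6]
scene [275. 239.] [ 0.6998 -0.0705] 0.0371 tool xy [-0.0269 -0.124 ]
   r60 fit [ 0.6685 -0.0748]
top [292. 200.] [ 0.4968 -0.1616] 0.034 tool xy [ 0.1951 -0.1387]
   r60 fit [ 0.4574 -0.1627]
top [268. 156.] [ 0.6612 -0.0759] 0.0398 tool xy [ 0.0111 -0.1156]
   r60 fit [ 0.6596 -0.0338]
top [210. 151.] [0.6677 0.1324] 0.0438 tool xy [-0.0675  0.0774]
   r60 fit [0.6504 0.1332]
```

Request:
move_arm(
  targets="-0.1 0.5 0 0;0.34 0.07 0 -0.81;0.34 0.07 0 -0.81;0.34 0.07 0 -0.81;0.34 0.07 0 -0.81;0.34 0.07 0 -0.81;0 0 0 0",
)

```text
time_s: 15.12
tcp_pos: [0.6726, 0.0601, -0.0067]
ee_rot: [[-1.0, -0.004, 0.002], [-0.004, 1.0, 0.0], [-0.002, 0.0, -1.0]]
wrist_force: [1.0, -0.7, -0.4]
gripper_width: 1.0
gripper_force: 0.0
```

```bash
python3 look.py 215 190 310 260
python3 - <<'E'
import cv2,glob,os,numpy as np
f=sorted(glob.glob('pics/l_scene*'),key=os.path.getmtime)[-1];g=f.replace('scene','top')
a=cv2.resize(cv2.imread(f)[150:310,190:330],(420,480),interpolation=2);b=cv2.resize(cv2.imread(g)[110:230,220:340],(380,380),interpolation=2)
o=np.zeros((480,800,3),np.uint8);o[:,:420]=a;o[:380,420:]=b;cv2.imwrite('pics/v7.png',o)
E
```

```text
15.12 [ 0.6726  0.0601 -0.0067] yaw [-0.004  1.   ] [ 1.  -0.7 -0.4]
scene [274. 238.] [ 0.6943 -0.0708] 0.0392 tool xy [-0.0213 -0.131 ]
   r60 fit [ 0.6691 -0.0759]
top [294. 199.] [ 0.4962 -0.1625] 0.0313 tool xy [ 0.1772 -0.222 ]
   r60 fit [ 0.4552 -0.1593]
top [266. 155.] [ 0.6608 -0.0714] 0.044 tool xy [ 0.0122 -0.1315]
   r60 fit [ 0.6715 -0.0782]
top [202. 137.] [0.718  0.1618] 0.0433 tool xy [-0.0458  0.1015]
   r60 fit [0.7088 0.174 ]
```

View pics/v7.png

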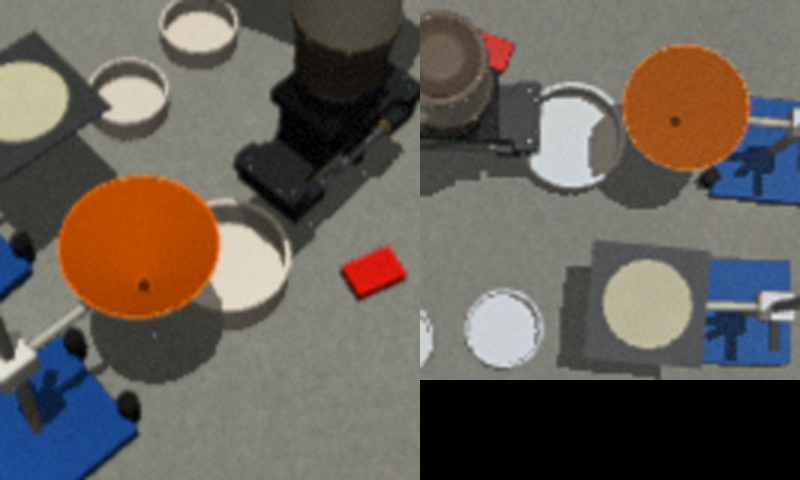

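Left crop: the dish stands upright behind the funnel, with its visible part around (255,265). Top crop: the dish is at (573,135) with the hand plate behind it, lined up with the funnel. The dish is at ≈(0.670, -0.077). I'll push straight along -y, slowing near the bumpers.

Request:
move_arm(
  targets="0 -0.42 0 0;0 -0.42 0 0;0 -0.42 0 0;0 -0.42 0 0;0 -0.42 0 0;0 -0.42 0 0;0 -0.42 0 0;0 -0.42 0 0;0 0 0 0;0 0 0 0",
)

```text
time_s: 16.05
tcp_pos: [0.6712, -0.0267, -0.0068]
ee_rot: [[-1.0, -0.002, -0.0], [-0.002, 1.0, -0.0], [0.0, -0.0, -1.0]]
wrist_force: [0.1, -0.3, 0.4]
gripper_width: 1.001
gripper_force: 0.0
```

```bash
python3 look.py 215 190 310 280
```

```text
16.05 [ 0.6712 -0.0267 -0.0068] yaw [-0.002  1.   ] [ 0.1 -0.3  0.4]
top [204. 200.] [0.4911 0.1466] 0.0291 tool xy [0.1797 0.1736]
   r60 fit [0.4415 0.1445]
top [287. 200.] [ 0.5023 -0.1483] 0.0263 tool xy [ 0.1691 -0.1213]
   r60 fit [ 0.5486 -0.1261]
top [202. 157.] [0.6402 0.1559] 0.079 tool xy [0.0306 0.1827]
   r60 fit [0.6451 0.1497]
top [233. 135.] [0.7289 0.0531] 0.0436 tool xy [-0.0579  0.0797]
   r60 fit [0.7189 0.0651]
```

Request:
move_arm(
  targets="0 -0.15 0 0;0 -0.15 0 0;0 -0.15 0 0;0 -0.15 0 0;0 -0.15 0 0;0 -0.15 0 0;0 0 0 0",
)

```text
time_s: 16.73
tcp_pos: [0.6713, -0.0489, -0.0067]
ee_rot: [[-1.0, -0.002, -0.0], [-0.002, 1.0, -0.0], [0.0, -0.0, -1.0]]
wrist_force: [0.6, 1.1, -0.4]
gripper_width: 1.0
gripper_force: 0.0
```

Request:
move_arm(
  targets="0 -0.06 0 0;0 -0.06 0 0;0 -0.06 0 0;0 -0.06 0 0",
)

```text
time_s: 17.07
tcp_pos: [0.6713, -0.054, -0.0067]
ee_rot: [[-1.0, -0.003, 0.0], [-0.003, 1.0, 0.0], [-0.0, 0.0, -1.0]]
wrist_force: [0.1, 0.9, -0.5]
gripper_width: 0.999
gripper_force: 0.8
```

Request:
move_arm(
  targets="0 -0.04 0 0;0 -0.04 0 0;0 -0.04 0 0;0 -0.04 0 0",
)

```text
time_s: 17.4
tcp_pos: [0.6713, -0.0581, -0.0067]
ee_rot: [[-1.0, -0.003, -0.0], [-0.003, 1.0, 0.0], [0.0, 0.0, -1.0]]
wrist_force: [-0.2, 1.1, -0.9]
gripper_width: 0.999
gripper_force: 0.8
```

```bash
python3 look.py 215 190 310 280
python3 - <<'E'
import cv2,glob,os,numpy as np
f=sorted(glob.glob('pics/l_scene*'),key=os.path.getmtime)[-1]
cv2.imwrite('pics/v8.png',cv2.resize(cv2.imread(f)[190:310,180:300],(600,600),interpolation=2))
E
```

```text
17.4 [ 0.6713 -0.0581 -0.0067] yaw [-0.003  1.   ] [-0.2  1.1 -0.9]
scene [244. 272.] [ 0.6728 -0.1715] 0.0567 tool xy [-0.0012 -0.1134]
   r60 fit [ 0.6695 -0.1695]
top [292. 199.] [ 0.497  -0.1612] 0.0324 tool xy [ 0.1746 -0.1025]
   r60 fit [ 0.4562 -0.1637]
top [214. 198.] [0.4983 0.1128] 0.0315 tool xy [0.1725 0.1715]
   r60 fit [0.4524 0.1092]
top [211. 153.] [0.6517 0.1272] 0.0818 tool xy [0.019  0.1854]
   r60 fit [0.6621 0.1224]
top [244. 134.] [0.7333 0.0121] 0.0438 tool xy [-0.0622  0.07  ]
   r60 fit [0.7193 0.0104]
```

View pics/v8.png

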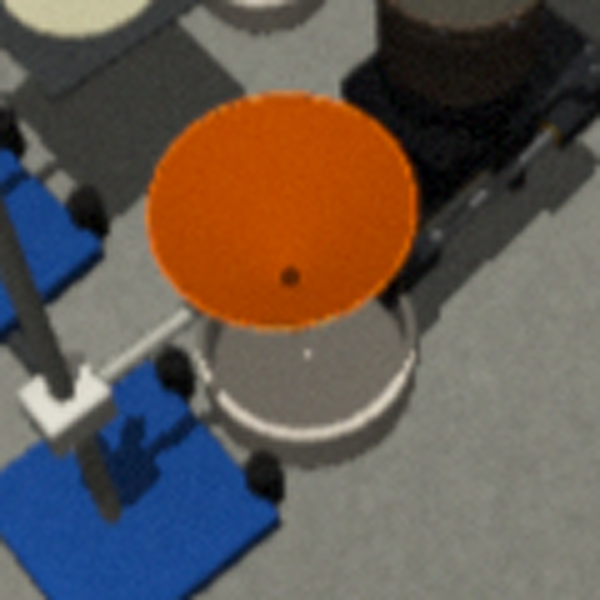

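The scene crop shows the rim just short of both bumpers at (175,370) and (265,475), by a few mm. Before closing the gap I'll lower the hand a bit for more clearance under the cone.

Request:
move_arm(
  targets="0 0 -0.1 0;0 0 0 0;0 0 0 0",
)

```text
time_s: 17.75
tcp_pos: [0.6718, -0.0579, -0.009]
ee_rot: [[-1.0, -0.004, 0.001], [-0.004, 1.0, 0.0], [-0.001, 0.0, -1.0]]
wrist_force: [1.2, 2.5, 1.5]
gripper_width: 1.003
gripper_force: 1.1
```

Request:
move_arm(
  targets="0 0 -0.1 0;0 0 0 0;0 0 0 0",
)

```text
time_s: 18.0
tcp_pos: [0.6718, -0.0578, -0.0115]
ee_rot: [[-1.0, -0.004, 0.001], [-0.004, 1.0, 0.0], [-0.001, 0.0, -1.0]]
wrist_force: [0.9, 3.3, 2.8]
gripper_width: 1.002
gripper_force: 1.7
```

Request:
move_arm(
  targets="0 0 -0.06 0;0 0 0 0;0 0 0 0",
)

```text
time_s: 18.25
tcp_pos: [0.6716, -0.0579, -0.0131]
ee_rot: [[-1.0, -0.003, 0.001], [-0.003, 1.0, 0.0], [-0.001, -0.0, -1.0]]
wrist_force: [1.1, 3.1, 4.1]
gripper_width: 0.997
gripper_force: 2.0
```

Request:
move_arm(
  targets="0 -0.04 0 0;0 -0.04 0 0;0 0 0 0",
)

```text
time_s: 18.5
tcp_pos: [0.6713, -0.0603, -0.0131]
ee_rot: [[-1.0, -0.003, 0.0], [-0.003, 1.0, -0.0], [-0.0, -0.0, -1.0]]
wrist_force: [-0.4, 2.9, 4.3]
gripper_width: 0.999
gripper_force: 2.1
```

Request:
move_arm(
  targets="0 -0.04 0 0;0 -0.04 0 0;0 0 0 0",
)

```text
time_s: 18.75
tcp_pos: [0.6713, -0.0623, -0.0131]
ee_rot: [[-1.0, -0.003, 0.0], [-0.003, 1.0, -0.0], [-0.0, -0.0, -1.0]]
wrist_force: [-0.1, 3.8, 4.3]
gripper_width: 0.997
gripper_force: 2.1
```

```bash
python3 look.py 215 190 310 280|head -3
python3 - <<'E'
import cv2,glob,os,numpy as np
f=sorted(glob.glob('pics/l_scene*'),key=os.path.getmtime)[-1]
cv2.imwrite('pics/v9.png',cv2.resize(cv2.imread(f)[240:300,200:275],(750,600),interpolation=2))
E
```

```text
18.75 [ 0.6713 -0.0623 -0.0131] yaw [-0.003  1.   ] [-0.1  3.8  4.3]
scene [241. 274.] [ 0.6733 -0.1777] 0.0555 tool xy [-0.0017 -0.1154]
   r60 fit [ 0.6693 -0.1745]
```

View pics/v9.png

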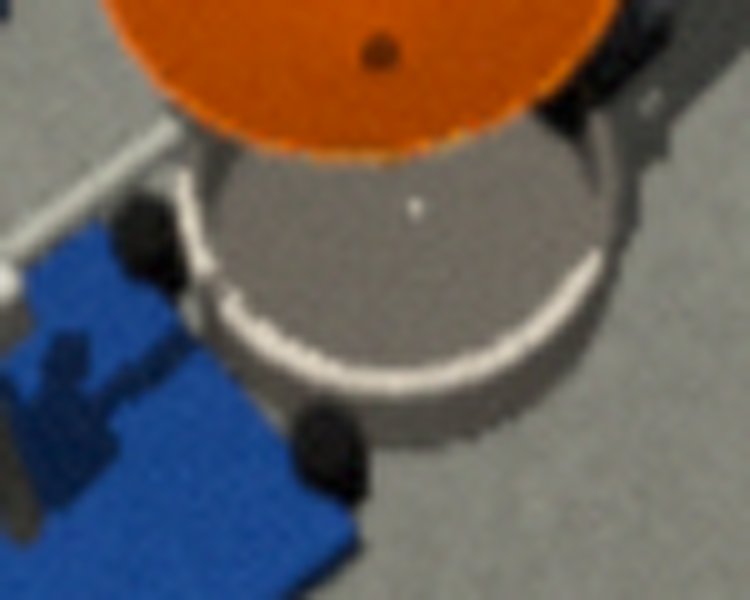

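The dish is now within about 1–4 mm of both bumpers, at (150,240) and (330,450). I'll continue in 1 mm steps, watching the force.

Request:
move_arm(
  targets="0 -0.04 0 0;0 0 0 0",
)

```text
time_s: 19.02
tcp_pos: [0.6713, -0.0629, -0.0133]
ee_rot: [[-1.0, -0.003, 0.0], [-0.003, 1.0, 0.0], [-0.0, 0.0, -1.0]]
wrist_force: [-0.1, 4.2, 4.3]
gripper_width: 0.998
gripper_force: 2.6
```

Request:
move_arm(
  targets="0 -0.04 0 0;0 0 0 0",
)

```text
time_s: 19.18
tcp_pos: [0.6716, -0.0631, -0.0132]
ee_rot: [[-1.0, -0.003, 0.001], [-0.003, 1.0, 0.001], [-0.001, 0.001, -1.0]]
wrist_force: [-0.3, 6.8, 4.6]
gripper_width: 0.998
gripper_force: 3.8
```

Request:
move_arm(
  targets="0 -0.04 0 0;0 0 0 0",
)

```text
time_s: 19.35
tcp_pos: [0.6722, -0.0634, -0.0131]
ee_rot: [[-1.0, -0.004, 0.002], [-0.004, 1.0, 0.002], [-0.002, 0.002, -1.0]]
wrist_force: [1.2, 9.2, 4.0]
gripper_width: 0.996
gripper_force: 4.7
```

Request:
move_arm(
  targets="0 0 0 0;0 0 0 0;0 0 0 0;0 0 0 0",
)

```text
time_s: 19.68
tcp_pos: [0.6722, -0.0634, -0.0132]
ee_rot: [[-1.0, -0.004, 0.002], [-0.004, 1.0, 0.002], [-0.002, 0.002, -1.0]]
wrist_force: [1.2, 9.2, 3.6]
gripper_width: 0.998
gripper_force: 4.7
```

```bash
python3 look.py 215 190 310 280|head -3
python3 - <<'E'
import cv2,glob,os,numpy as np
f=sorted(glob.glob('pics/l_scene*'),key=os.path.getmtime)[-1]
cv2.imwrite('pics/v10.png',cv2.resize(cv2.imread(f)[240:300,200:275],(750,600),interpolation=2))
E
```

```text
19.68 [ 0.6722 -0.0634 -0.0132] yaw [-0.004  1.   ] [1.2 9.2 3.6]
scene [236. 272.] [ 0.6717 -0.177 ] 0.0575 tool xy [ 0.0009 -0.1136]
   r60 fit [ 0.6701 -0.1739]
```

View pics/v10.png

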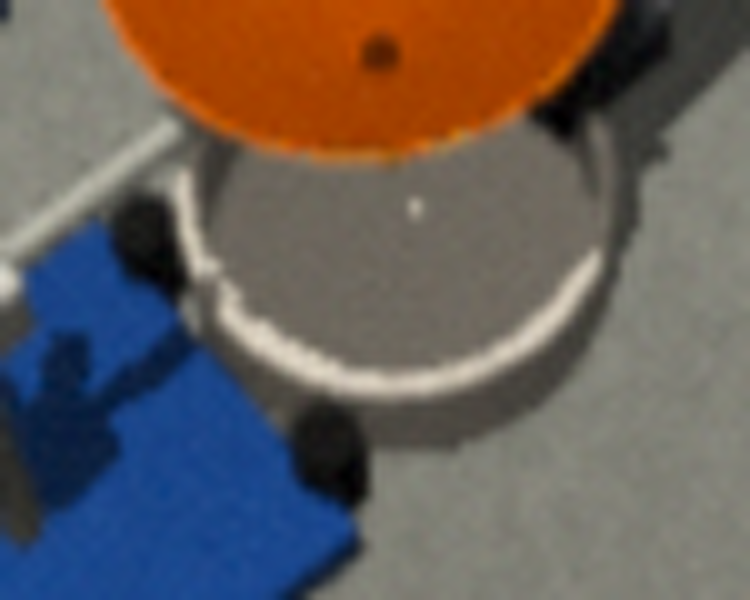

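The view shows the rim at the left bumper (150,240) and close to the right one (330,450). I'll fit the bright rim ring at its mean radius of 57.5 mm to get the centre.

```bash
cat > rim.py <<'E'
from station import *
from h import *
from scipy.optimize import least_squares
s=sense();c=capture('scene');g=c['image'].astype(float).mean(2)
m=np.zeros(g.shape,bool);m[252:285,214:264]=1
h=cv2.cvtColor(c['image'],cv2.COLOR_BGR2HSV);m&=(g>135)&(h[...,1]<60)
v,u=np.nonzero(m);P=np.array([onz(c,a,b,.045) for a,b in zip(u,v)]);w=np.sqrt(g[v,u]-130)
k=np.hypot(*(P-[.673,-.178]).T)>.045;P,w=P[k],w[k]
f=least_squares(lambda q:w*(np.hypot(*(P-q).T)-.0575),[.672,-.177],loss='soft_l1',f_scale=.02)
q=f.x;print(len(P),q.round(4),s['wrist_force'].round(1))
a=np.radians(3.4);ax=np.array([-np.sin(a),-np.cos(a)]);n=np.array([-ax[1],ax[0]])
for k in(-1,1):
    B=np.array([.673,-.179])+.0575*ax+k*.04*n;print('bumper',B.round(4),'gap',round(float(np.hypot(*(q-B))-.07),4))
E
python3 rim.py
```

```text
158 [ 0.6712 -0.1773] [0.6 8.4 3.5]
bumper [ 0.6297 -0.234 ] gap 0.0003
bumper [ 0.7095 -0.2388] gap 0.0025
```

Request:
move_arm(
  targets="0.06 0 0 0;0.06 0 0 0;0 0 0 0",
)

```text
time_s: 20.08
tcp_pos: [0.6742, -0.064, -0.0133]
ee_rot: [[-1.0, -0.003, -0.0], [-0.003, 1.0, 0.001], [0.0, 0.001, -1.0]]
wrist_force: [-0.6, 8.1, 4.8]
gripper_width: 1.002
gripper_force: 4.1
```

```bash
python3 rim.py
```

```text
163 [ 0.672  -0.1776] [-0.6  8.1  4.8]
bumper [ 0.6297 -0.234 ] gap 0.0005
bumper [ 0.7095 -0.2388] gap 0.0017
```

Request:
move_arm(
  targets="0.05 -0.02 0 0;0.05 0 0 0;0 0 0 0;0 0 0 0",
)

```text
time_s: 20.47
tcp_pos: [0.6745, -0.0641, -0.0134]
ee_rot: [[-1.0, -0.002, -0.005], [-0.002, 1.0, 0.001], [0.005, 0.001, -1.0]]
wrist_force: [-4.9, 10.1, 8.5]
gripper_width: 0.995
gripper_force: 5.5
```

```bash
python3 rim.py
```

```text
158 [ 0.6721 -0.1776] [-4.9 10.1  8.5]
bumper [ 0.6297 -0.234 ] gap 0.0006
bumper [ 0.7095 -0.2388] gap 0.0017
```

The sideways force builds with no further motion, so the dish is seated on both bumpers. I'll relieve the side load and back straight out.

Request:
move_arm(
  targets="-0.08 0.03 0 0;0 0.05 0 0;0 0.1 0 0;0 0.2 0 0;0 0.4 0 0;0 0.6 0 0;0 0.8 0 0;0 0.8 0 0;0 0.8 0 0;0 0.8 0 0",
)

```text
time_s: 21.35
tcp_pos: [0.6744, 0.0509, -0.0135]
ee_rot: [[-1.0, -0.004, -0.001], [-0.004, 1.0, -0.0], [0.001, -0.0, -1.0]]
wrist_force: [-0.4, -0.1, -0.5]
gripper_width: 1.0
gripper_force: 0.0
```

Request:
move_arm(
  targets="0 0.8 0.2 0;0 0.5 0.8 0;0 0 0.8 0;0 0 0.8 0;0 0 0 0;0 0 0 0;0 0 0 0",
)

```text
time_s: 21.93
tcp_pos: [0.6739, 0.0821, 0.0509]
ee_rot: [[-1.0, -0.003, -0.002], [-0.003, 1.0, 0.0], [0.002, 0.0, -1.0]]
wrist_force: [-0.3, 0.0, -0.4]
gripper_width: 1.001
gripper_force: 0.0
```

```bash
python3 rim.py
```

```text
169 [ 0.672  -0.1777] [-0.3  0.  -0.4]
bumper [ 0.6297 -0.234 ] gap 0.0005
bumper [ 0.7095 -0.2388] gap 0.0017
```

The dish stayed put within 1–2 mm of its place, so I'll hand the job in.

```bash
python3 -c "
from station import *
print(finish_job())"
```

```text
the job is handed in; nothing more can be done
None
```

The job is handed in at about 22 s with no verdict returned: the dish was slid flat to the orange-funnel stand, pressed gently against its bumpers (about 10 N at the wrist), and last measured within about 2 mm of its place, with no sign of touching either stand, the funnel or the gauze.

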